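# Set the kiln control dial four clicks up and press start

### The arm

A 6-joint arm with a two-finger parallel gripper is mounted at the origin on the work surface. World frame = base frame: x ahead of the robot, y to its left, z up, the work surface at z = 0. Lengths are in m, angles in degrees, forces in N, time in s.
With the tool pointing down it reaches from about 0.4 to 0.825 m from the base axis. Payload 7 kg.
Tool frame: the origin (TCP) lies at the very end of the fingers, on their centre line; the grasp point (between the pads) lies 19 mm behind it (ctrl.grasp_offset is the distance from the TCP to the grasp point, in m); z points along the fingers, y is the line along which they close (so a half turn about z gives the same grasp; the last joint's range is limited). The gripper opens to 88 mm and grips with 3 to 60 N. Pads are 19 mm wide; open, the fingers measure 130 mm over their backs; the gripper's body (78 mm by 193 mm) begins 47 mm behind the grasp point.
Start: joints at [80.506, 20.546, 0.682, 0, -70.136, -16.507], TCP at [0.296, 0.607, 0.227] pointing down, gripper open.
Joint ranges: [-176.03, 176.03], [-82.01, 121.73], [-58.28, 71.71], [-173.87, 95.51], [-174.79, -0.11], [-173.66, 173.66]. Speed limits (degrees/s): [136.94, 136.94, 172.46, 180, 180, 180].

### API

Orientations are given as [roll, pitch, yaw] about the fixed x, y, z axes, in that order (R = Rz(yaw) Ry(pitch) Rx(roll)).
In Python, from plant import ctrl gives the robot as it stands. The module is installed in compiled form; this text tells all that it offers.
- The arm moves only by the tool jog_arm, never from a script. Its argument "plan" is a list that holds one entry, the list of rows, each a list of 7 numbers: the opening, from 0 (shut) to 1 (fully open), then the shift along the tool's x, y, z in m, then the turn, a rotation vector about the tool's x, y, z in degrees. A call has 1 to 20 rows; each row is the pose to reach, as a shift and turn from the pose commanded when the call began, along the tool's axes at that moment; what a row does not reach only later rows make up. A row lasts 1/8 s, in which the tool goes at most 62.5 mm and 10.7 degrees, less where a joint would pass 70% of its speed; a pose out of reach is approached as far as the arm can. A call with a gripper value outside its range is refused whole. The fingers move at their own pace and stop on an object; the grip force is fixed at half the most. Time passes only in rows, so rows that repeat a pose let the fingers close. It gives the time, the measured TCP pose, the force, the opening and the grip force at its end, in the units of the state.
- ctrl.get_obs(): the state, without advancing time (a new reading comes with each control period).
- ctrl.snapshot(name): name is "side" or "top" or "wrist"; returns a dict with "image" (384x512x3 uint8, red, green, blue), "vertical_fov" (degrees; the focal length in pixels is half the picture's height over the tangent of half this angle, whatever the lens; pixels are square), "cx", "cy" (the principal point, pixels), "k1" (the pictures are not rectified: a ray, as slopes to the right and down, at radius r is drawn at 1 + k1 r^2 times it, then the intrinsics apply), "R" (3x3) and "t" (3): a world point X has camera coordinates R X + t; the wrist camera has in their place "T_tool_cam" (4x4, takes a point from camera to tool coordinates, whose origin is the TCP and whose axes are the flange's). Camera axes: x right, y down, z forward; pixel columns grow to the right and rows downward; lengths in m; the calibration is good to about 2 mm. A picture is of the moment at which its call begins: read the wrist's pose just before it. There is no depth.
- ctrl.close_job(): hands the job in; it is judged then, once.
The state is a dict: "clock": time; "joint_pos": joint angles; "qvel": joint speeds; "tau": joint torques, N m; "tool_pos": TCP position; "orientation": TCP orientation; "force": force on the tool from outside, world axes, zero at the start; "moment": the same for the moment, N m; "opening": finger opening in m; "gripper_force": force on a finger pad.
Only numpy, scipy, OpenCV 4.12 (cv2) and the standard library are available. Lean on these libraries where they do the work, as an engineer would, in place of code of your own. Each camera call takes 0.05 s, during which the arm holds its last target. There are 200 camera calls.

### The job

On the kiln control console, push the pointer handle of the large click-stop dial round with a fingertip, exactly four clicks clockwise (seen from above) from where it stands, and let it rest in that click. Then press the large round start button fully down with a fingertip and let it come back up. Work gently and do not pinch or lift anything: leave the small knob and all the pottery things lying around where they are.

Things in the scene. Friction and masses are not known exactly. Their poses are not given: they have to be found in the camera images.
- console: grey kiln control box with an aluminium top, fixed, 180 (its x) x 260 (its y) x 60 mm high; origin at the centre of its underside, on the table; its x points away from the operator's side, y left, z up. On its flat top (60 mm up): large dial centred at x 0, y +55 mm; start button at x -45, y -85; small knob at x +47, y -90 (34 mm across, 20 mm high); loose jar near x +65, y -25
- dial_centre (a point): point on the large dial's upright axis, level with the top of its handle, 96 mm above the table. Dial: black disc 108 mm across, top face 70 mm above the table, with a hub 20 mm across and one aluminium pointer handle 12 mm wide, from 70 to 96 mm above the table, running from the axis out to 52 mm; nothing else stands within 75 mm of the axis
- pointer_tip (a point): the middle of the outer end of the pointer handle, on its top, 52 mm from the dial's axis and 96 mm above the table; turns with the dial
- dial (a joint): angle of the large dial, rad, growing clockwise from above; at 0 the handle points 105 degrees anticlockwise of the console's x. Clicks every 0.5236 (30 degrees): eight places, marked by ticks, 0 to 3.665 (stops); starts in one of the first four. From two thirds of the way between two clicks it springs on into the next by itself; takes about 3 to 4 N near the handle's end
- start_top (a point): the middle of the top of the start button, a grey round push button 32 mm across, 82 mm above the table, 10 mm proud of its black housing (48 mm across); it is pressed straight down, full travel 6 mm, spring about 5 N when fully down, and springs back
- start (a joint): how far the start button is down, 0 (up) to 0.006 m (fully down)
- soak_edge (a point): the rim end of the bar on the small knob, 17 mm from its axis, 80 mm above the table; the knob turns easily and must not be turned
- jar_center (a point): small jar standing loose on the console, 36 mm across, 45 mm high; the point is half-way up
- cup: white cup standing on the table just left of the console, 68 mm across, 85 mm high; origin at the middle of its underside
- brush: brush lying on the table behind the far side of the console; origin on its underside
- bowl: terracotta bowl on the table, 110 mm across, 50 mm high; origin at the middle of its underside
- tile: terracotta tile lying on the table, 100 x 100 x 12 mm; origin at the middle of its underside
- block: wooden block on the table, 90 x 60 x 30 mm; origin at the middle of its underside
- bud: small terracotta bud vase on the table, 64 mm across, 75 mm high; origin at the middle of its underside

How it is judged (in metres and radians):
On the way, in this order (a step that is already met when the one before it is completed fails the run):
1. the dial rests four clicks clockwise of its start (distance of pointer_tip from where it was at the start of the episode between 0.086 and 0.094 m and velocity of joint dial between -0.1 and 0.1 rad/s), for 0.3 s.
2. the start button is pressed fully down (distance of pointer_tip from where it was at the start of the episode between 0.086 and 0.094 m and value of joint start above 0.0048 m), for 0.05 s.
At the end, for the whole second after the job is handed in: The dial rests within about a quarter click of the fourth click clockwise from its start; after that the start button went at least 4.8 mm down and is back up within 1.5 mm; the small knob is unturned (4 mm at its rim), the jar within 20 mm and other loose things within 30 mm of their places (all of step 1 and value of joint start below 0.0015 m and distance of soak_edge from where it was at the start of the episode below 0.004 m and distance of jar_center from where it was at the start of the episode below 0.02 m and distance of each of cup, brush, bowl, tile, block, bud from where it was at the start of the episode below 0.03 m); the robot touches nothing.
It fails at once if the start button is pressed before the dial stands four clicks on (value of joint start above 0.003 m and not (distance of pointer_tip from where it was at the start of the episode between 0.086 and 0.094 m)).
It fails at once if the dial is pinched or forced (over 15 N between fingers and dial) (contact force between the fingers and dial above 15 N).
It fails at once if the small knob is turned (distance of soak_edge from where it was at the start of the episode above 0.006 m).
It fails at once if a bystander is moved or lifted (distance of jar_center from where it was at the start of the episode above 0.02 m or distance of any of cup, brush, bowl, tile, block, bud from where it was at the start of the episode above 0.03 m).
It also fails if it takes over 64 s, if anything falls off the work surface, if the arm or the gripper's body presses on something with over 40 N, if the wrist force passes 120 N, or if a joint passes its speed limit or range.

## Working session

There is one attempt and no reset: what is moved stays moved. The work goes in short steps, Python scripts to look and compute and a tool call to move; the robot and the scene stay as the last step left them, time stands still between calls to the robot, and variables do not carry over. Pictures are saved under pics/ and viewed, at most 10 in all, crops included, and the job is handed in when it is done.

Besides the shell and the picture viewer there is one more tool, called after "Request:" in YAML: its name, and indented under it one key for each argument. jog_arm: Moves the arm, as the interface text tells. Its arguments: {"type":"object","properties":{"plan":{"type":"array","items":{"type":"array","items":{"type":"array","items":{"type":"number"}}}}},"required":["plan"]}

```bash
mkdir -p pics
cat > h.py <<'E'
import numpy as np,cv2,pickle
from scipy.spatial.transform import Rotation as Ro
from plant import ctrl
def snap(n,f):
    o=ctrl.get_obs(); s=ctrl.snapshot(n)
    if n=="wrist":
        T=np.eye(4);T[:3,:3]=Ro.from_euler('xyz',o['orientation'],degrees=True).as_matrix();T[:3,3]=o['tool_pos']
        W=np.linalg.inv(T@np.array(s['T_tool_cam'])); s['R'],s['t']=W[:3,:3],W[:3,3]
    cv2.imwrite(f'pics/{f}.png',s['image'][:,:,::-1]); pickle.dump(s,open(f'pics/{f}.pkl','wb')); return s
def load(f): return pickle.load(open(f'pics/{f}.pkl','rb'))
def cam(s):
    f=192/np.tan(np.radians(s['vertical_fov'])/2)
    return np.array([[f,0,s['cx']],[0,f,s['cy']],[0,0,1.]]),np.array([s['k1'],0,0,0.])
def px(s,P):
    K,d=cam(s); return cv2.projectPoints(np.atleast_2d(P).astype(float),cv2.Rodrigues(np.array(s['R']))[0],np.array(s['t'],float),K,d)[0][:,0]
def at(s,uv,z):
    K,d=cam(s); u=cv2.undistortPoints(np.array(uv,float).reshape(-1,1,2),K,d)[:,0]
    R=np.array(s['R']);c=-R.T@np.array(s['t']);r=np.c_[u,np.ones(len(u))]@R
    return c+r*((z-c[2])/r[:,2])[:,None]
E
python3 - <<'E'
from h import *
print(ctrl.get_obs())
a=[snap(n,n+'0')['image'] for n in("top","side","wrist")]
E
```

```text
{'clock': 0.0, 'joint_pos': array([ 8.05062235e+01,  2.05899672e+01,  6.31613371e-01, -1.87401567e-02,
       -7.01380140e+01, -1.65053647e+01]), 'qvel': array([-0.06255575, -0.00409083,  0.010091  , -0.01270756, -0.03135571,
       -0.02145014]), 'tau': array([-7.61769461e-04, -5.82721603e+01,  2.93061626e+01,  6.99701920e+00,
        6.94390954e-03, -1.63977584e-04]), 'tool_pos': array([0.29572015, 0.60619523, 0.22562721]), 'orientation': array([ 1.79902598e+02, -1.04900765e-02, -2.60055142e+01]), 'force': array([-0.13198764,  0.21878488,  0.21259752]), 'moment': array([-0.03523423,  0.02094022,  0.01288637]), 'gripper_force': 0.0, 'opening': 0.08800101063067119}
```

View pics/top0.png

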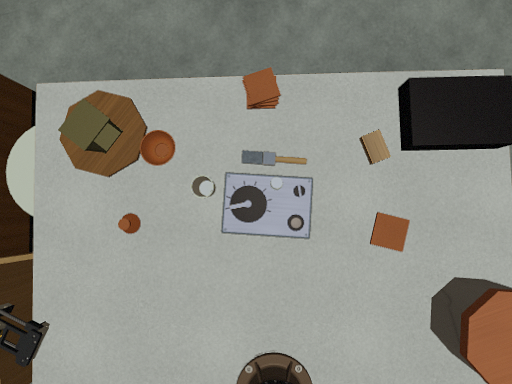

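View pics/side0.png

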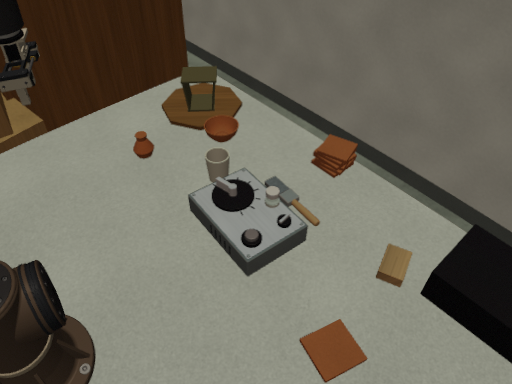

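Top view: console with corners near (225,173),(313,177),(309,238),(222,232), dial at (248,204) with the handle pointing left to about (230,207), button (296,222). I'll enlarge the console in both views to get exact pixels.

Run:
```python
from h import *
a=load('top0')['image'][160:250,210:325];b=load('side0')['image'][160:270,180:310]
A=cv2.resize(a,None,fx=6,fy=6,interpolation=cv2.INTER_CUBIC);B=cv2.resize(b,None,fx=5,fy=5,interpolation=cv2.INTER_CUBIC)
cv2.imwrite('pics/ca.png',A[:,:,::-1]);cv2.imwrite('pics/cb.png',B[:,:,::-1])
```

```text
(no output)
```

View pics/ca.png

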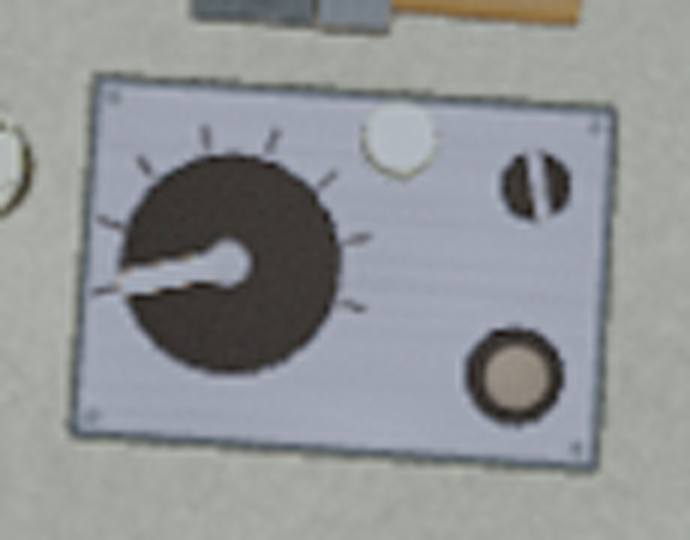

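View pics/cb.png

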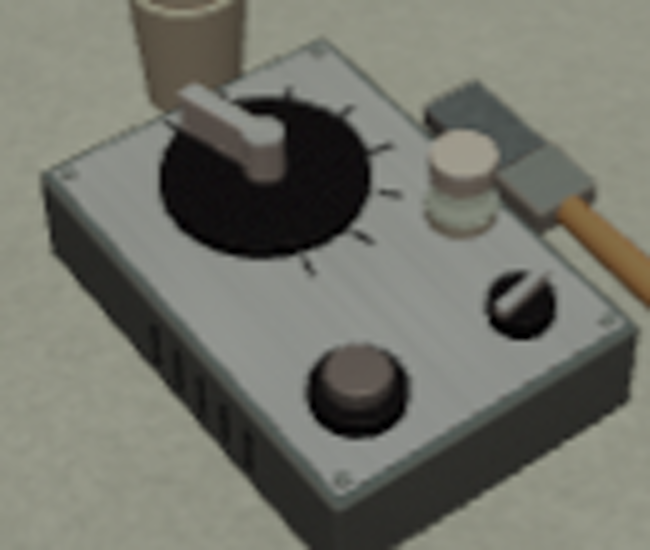

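Large crops show: handle at the first tick (dial at 0), so the target is the fifth tick, −15° from console x. Top-crop corners are (95,73),(616,105),(597,470),(72,436) and the button is at (516,376). Side-crop corners are (322,38),(636,330),(335,503),(42,175) and the button is at (358,370).

```bash
cat >> h.py <<'E'
def con(p,P):
    c,s=np.cos(p[2]),np.sin(p[2]);P=np.atleast_2d(P)
    return np.c_[p[0]+c*P[:,0]-s*P[:,1],p[1]+s*P[:,0]+c*P[:,1],P[:,2]]
E
python3 - <<'E'
from h import *
from scipy.optimize import least_squares
O=np.array([[.09,.13,.06],[.09,-.13,.06],[-.09,-.13,.06],[-.09,.13,.06],[0,.055,.07],[-.045,-.085,.082]])
t=(np.array([[95,73],[616,105],[597,470],[72,436],[231,264],[516,376]])+.5)/6-.5+[210,160]
s=(np.array([[322,38],[636,330],[335,503],[42,175],[265,177],[358,370]])+.5)/5-.5+[180,160]
st,ss=load('top0'),load('side0')
for use in ((st,t),),((ss,s),),((st,t),(ss,s)):
    r=least_squares(lambda p:np.concatenate([(px(c,con(p,O))-q).ravel() for c,q in use]),[.6,0,0])
    print(r.x[:2],np.degrees(r.x[2]),np.abs(r.fun).max())
p=r.x;np.save('p.npy',p)
print(np.round(r.fun,1).reshape(-1,2).tolist())
print('dial',con(p,[0,.055,.096]),'btn',con(p,[-.045,-.085,.082]))
tip=at(st,(np.array([[120,284]])+.5)/6-.5+[210,160],.096);print(tip)
d=(tip-con(p,[0,.055,.096]))[0];print(np.degrees(np.arctan2(d[1],d[0]))-np.degrees(p[2]))
o=ctrl.get_obs()
Rt=Ro.from_euler('xyz',o['orientation'],degrees=True).as_matrix()
print(Rt.round(3),px(load('wrist0'),con(p,[0,.055,.096])))
E
```

```text
[0.56140677 0.006635  ] -4.858487994927794 1.0353081051479194
[0.56045007 0.00868837] -5.169701946853448 2.0766767167732496
[0.56074027 0.00775094] -5.0406886061532665 2.263487850743786
[[-1.0, -0.3], [0.6, -0.0], [0.3, 0.9], [-1.5, 0.5], [-0.5, 0.0], [-0.2, 0.3], [0.6, -0.7], [1.7, -0.5], [0.4, 2.3], [-1.0, -0.1], [0.2, -1.4], [0.2, 0.2]]
dial [[0.56557274 0.06253823 0.096     ]] btn [[ 0.50844593 -0.07296649  0.082     ]]
[[0.55691388 0.1121774  0.096     ]]
104.93558095251157
[[ 0.899 -0.438 -0.   ]
 [-0.438 -0.899 -0.001]
 [ 0.     0.001 -1.   ]] [[1025.94143139 -793.40269884]]
```

```bash
cat >> h.py <<'E'
def finger(p,phi,off,r,z):  # dial angle phi deg; finger centre behind handle by off; returns world pos, yaw
    a=np.radians(105-phi)+p[2]; c=con(p,[0,.055,z])[0]
    u=np.array([np.cos(a),np.sin(a),0]); tn=np.array([np.sin(a),-np.cos(a),0])
    return c+r*u-off*tn, np.degrees(a)-90
def rel(o,P,yaw,rp=(180,0)):
    R0=Ro.from_euler('xyz',o['orientation'],degrees=True)
    Rt=Ro.from_euler('xyz',[180,0,yaw],degrees=True)
    return np.r_[R0.inv().apply(np.array(P)-o['tool_pos']).round(4),(R0.inv()*Rt).as_rotvec(degrees=True).round(2)]
E
python3 - <<'E'
from h import *
p=np.load('p.npy');o=ctrl.get_obs()
P,y=finger(p,0,.028,.038,.2);print(P,y,rel(o,P,y))
E
```

```text
[0.53142262 0.09512303 0.2       ] 9.959311393846733 [ 4.359e-01  3.561e-01  2.630e-02  7.000e-02  1.000e-02 -3.596e+01]
```

Request:
jog_arm:
  plan:
    - [[0,0.054,0.044,0,0,0,-4],[0,0.109,0.089,0,0,0,-9],[0,0.163,0.133,0,0,0,-13],[0,0.218,0.178,0,0,0,-18],[0,0.272,0.222,0,0,0,-22],[0,0.327,0.267,0,0,0,-27],[0,0.381,0.311,0.01,0,0,-32],[0,0.436,0.356,0.026,0,0,-36],[0,0.436,0.356,0.026,0,0,-36],[0,0.436,0.356,0.026,0,0,-36],[0,0.436,0.356,0.026,0,0,-36],[0,0.436,0.356,0.026,0,0,-36]]

```text
clock: 1.65
tool_pos: [0.5315, 0.0966, 0.2008]
orientation: [-180.0, -0.0, 10.1]
force: [-0.1, 0.5, 0.4]
opening: 0.0003
gripper_force: 0.0
```

Run:
```python
from h import *
p=np.load('p.npy');s=snap('wrist','w1');o=ctrl.get_obs()
print(o['clock'],o['tool_pos'],o['orientation'],o['joint_pos'],o['opening'])
im=s['image'][:,:,::-1].copy()
O=np.array([[.09,.13,.06],[.09,-.13,.06],[-.09,-.13,.06],[-.09,.13,.06],[0,.055,.07],[-.045,-.085,.082]])
tip=con(p,[0,.055,.096])[0]+.052*np.array([np.cos(np.radians(105)+p[2]),np.sin(np.radians(105)+p[2]),0])
for q in np.r_[px(s,con(p,O)),px(s,[tip])]:
    print(q.round(1)); 
    if abs(q).max()<2000: cv2.drawMarker(im,tuple(int(v) for v in q),(0,255,0),0,10)
cv2.imwrite('pics/w1m.png',im)
```

```text
1.7 [0.53153136 0.09676302 0.20085119] [-1.79986887e+02 -2.86602156e-02  1.01011485e+01] [ 3.11100222e+01  8.96096272e+00 -1.85518441e+01 -2.21719227e-03
 -6.24557371e+01  6.89921543e+01] 0.00036949867983218236
[241.7  40.9]
[496.8 115.7]
[420.2 271.4]
[200.3 216.3]
[291.3 156.7]
[409.7 235.4]
[238.2 161.2]
```

View pics/w1m.png

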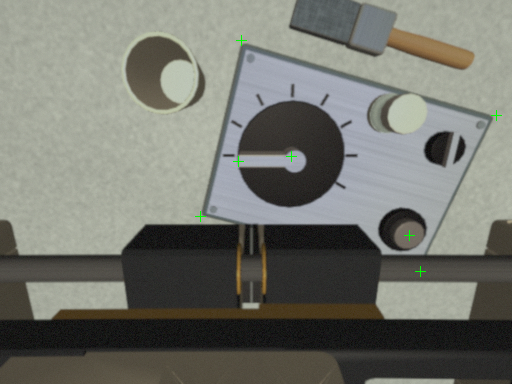

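Wrist view: dial axis about (291,154) and handle tip (238,158), within about 3 px (about 2–3 mm) of my predictions, with the gripper right behind the handle and clear of the cup. I'll descend, then push.

Run:
```python
from h import *
p=np.load('p.npy');o=ctrl.get_obs()
P,y=finger(p,0,.027,.038,.078);print(rel(o,P,y))
o2=dict(tool_pos=P,orientation=[180,0,y])
for f in range(0,61,4): print(f,rel(o2,*finger(p,f,.0155,.038,.078)).tolist())
```

```text
[ 0.0005  0.0016  0.1229 -0.01   -0.03    0.14  ]
0 [0.0115, -0.0, -0.0, 0.0, 0.0, 0.0]
4 [0.0142, -0.001, -0.0, 0.0, -0.0, 4.0]
8 [0.0169, -0.0018, -0.0, 0.0, -0.0, 8.0]
12 [0.0197, -0.0024, -0.0, 0.0, -0.0, 12.0]
16 [0.0226, -0.0028, -0.0, 0.0, -0.0, 16.0]
20 [0.0254, -0.003, -0.0, 0.0, -0.0, 20.0]
24 [0.0283, -0.003, -0.0, -0.0, -0.0, 24.0]
28 [0.0312, -0.0028, -0.0, -0.0, -0.0, 28.0]
32 [0.034, -0.0024, -0.0, -0.0, -0.0, 32.0]
36 [0.0368, -0.0019, -0.0, -0.0, -0.0, 36.0]
40 [0.0396, -0.0011, -0.0, 0.0, -0.0, 40.0]
44 [0.0422, -0.0001, -0.0, 0.0, -0.0, 44.0]
48 [0.0449, 0.0011, 0.0, -0.0, -0.0, 48.0]
52 [0.0474, 0.0024, 0.0, 0.0, -0.0, 52.0]
56 [0.0498, 0.0039, 0.0, 0.0, -0.0, 56.0]
60 [0.0522, 0.0056, 0.0, -0.0, -0.0, 60.0]
```

Request:
jog_arm:
  plan:
    - [[0,0,0.001,0.04,0,0,0],[0,0,0.001,0.08,0,0,0],[0,0,0.001,0.105,0,0,0],[0,0,0.001,0.122,0,0,0],[0,0,0.001,0.122,0,0,0],[0,0,0.001,0.122,0,0,0]]

```text
clock: 2.45
tool_pos: [0.5323, 0.0955, 0.0794]
orientation: [-180.0, -0.1, 10.1]
force: [0.5, -0.6, 0.2]
opening: 0.0008
gripper_force: 0.0
```

Request:
jog_arm:
  plan:
    - [[0,0.004,0,0,0,0,0],[0,0.008,0,0,0,0,0],[0,0.0115,0,0,0,0,0],[0,0.0142,-0.001,0,0,0,4],[0,0.0169,-0.0018,0,0,0,8],[0,0.0197,-0.0024,0,0,0,12],[0,0.0226,-0.0028,0,0,0,16],[0,0.0254,-0.003,0,0,0,20],[0,0.0283,-0.003,0,0,0,24],[0,0.0312,-0.0028,0,0,0,28],[0,0.034,-0.0024,0,0,0,32],[0,0.0368,-0.0019,0,0,0,36],[0,0.0396,-0.0011,0,0,0,40],[0,0.0396,-0.0011,0,0,0,40]]

```text
clock: 4.2
tool_pos: [0.571, 0.1025, 0.0786]
orientation: [-180.0, -0.0, -30.0]
force: [0.1, 0.5, -0.3]
opening: 0.0002
gripper_force: 0.0
```

Run:
```python
from h import *
p=np.load('p.npy');s=snap('wrist','w2');t=snap('top','t2');o=ctrl.get_obs()
print(o['clock'],o['tool_pos'],o['orientation'],o['force'],finger(p,40,.0155,.038,.078))
A=cv2.resize(t['image'][165:245,215:320],None,fx=4.8,fy=4.8,interpolation=cv2.INTER_CUBIC)
cv2.imwrite('pics/c2.png',np.vstack([cv2.resize(A,(504,384))[:,:,::-1]])) ; 
m=np.hstack([cv2.resize(A,(400,300)),cv2.resize(s['image'],(400,300))]);cv2.imwrite('pics/m2.png',m[:,:,::-1])
```

```text
4.3 [0.57086981 0.10241685 0.0785492 ] [-1.79998953e+02 -9.29573367e-03 -2.99172172e+01] [-0.34062159 -0.83131035  0.57124066] (array([0.57117822, 0.10319322, 0.078     ]), np.float64(-30.040688606153267))
```

View pics/m2.png

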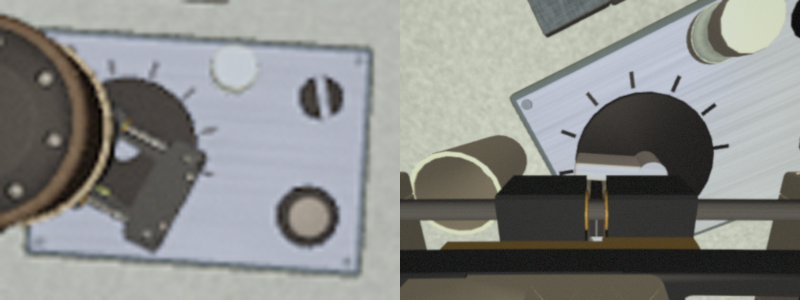

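Wrist half of the picture: the handle end is near panel (578,158), i.e. image px ≈(228,202), and its root at (660,165). I'll compare that with predictions for several dial angles.

Run:
```python
from h import *
p=np.load('p.npy');s=load('w2')
for f in (0,30,40,50,60):
    P=[finger(p,f,o,.052,.096)[0] for o in(-.006,.006)]+[finger(p,f,.006,.052,.07)[0]]
    print(f,((px(s,P))/1.28+[400,0]).round(0).tolist())
print((px(s,con(p,[0,.055,.096]))/1.28+[400,0]).round())
cv2.imwrite('pics/c2.png',cv2.resize(s['image'][90:240,180:380],(800,600),interpolation=cv2.INTER_CUBIC)[:,:,::-1])
```

```text
0 [[588.0, 214.0], [599.0, 225.0], [599.0, 207.0]]
30 [[575.0, 180.0], [578.0, 196.0], [581.0, 181.0]]
40 [[575.0, 167.0], [575.0, 184.0], [578.0, 170.0]]
50 [[577.0, 154.0], [575.0, 171.0], [578.0, 159.0]]
60 [[582.0, 142.0], [576.0, 158.0], [579.0, 148.0]]
[[653. 176.]]
```

View pics/c2.png

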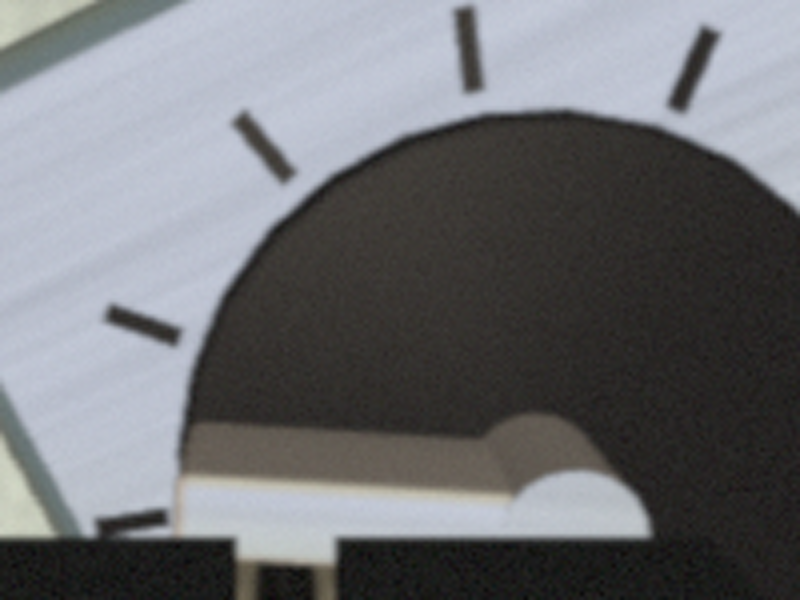

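The handle's far top edge is at about image px (226,209), so the dial is at about 42–43° with the finger at 40°: in contact, with the finger about 2.5° ahead of nominal. I'll continue to a finger angle of 115.

Run:
```python
from h import *
p=np.load('p.npy')
P,y=finger(p,40,.0155,.038,.078);o2=dict(tool_pos=P,orientation=[180,0,y])
for f in [*range(44,113,4),115]: print([0,*rel(o2,*finger(p,f,.0155,.038,.078)).round(4).tolist()[:3],0,0,f-40],end=',')
```

```text
[0, 0.0027, -0.001, -0.0, 0, 0, 4],[0, 0.0054, -0.0018, -0.0, 0, 0, 8],[0, 0.0082, -0.0024, -0.0, 0, 0, 12],[0, 0.0111, -0.0028, -0.0, 0, 0, 16],[0, 0.0139, -0.003, -0.0, 0, 0, 20],[0, 0.0168, -0.003, -0.0, 0, 0, 24],[0, 0.0197, -0.0028, -0.0, 0, 0, 28],[0, 0.0225, -0.0024, -0.0, 0, 0, 32],[0, 0.0253, -0.0019, -0.0, 0, 0, 36],[0, 0.0281, -0.0011, -0.0, 0, 0, 40],[0, 0.0307, -0.0001, -0.0, 0, 0, 44],[0, 0.0334, 0.0011, 0.0, 0, 0, 48],[0, 0.0359, 0.0024, 0.0, 0, 0, 52],[0, 0.0383, 0.0039, 0.0, 0, 0, 56],[0, 0.0407, 0.0056, 0.0, 0, 0, 60],[0, 0.0429, 0.0074, 0.0, 0, 0, 64],[0, 0.0449, 0.0094, 0.0, 0, 0, 68],[0, 0.0469, 0.0115, 0.0, 0, 0, 72],[0, 0.0482, 0.0132, 0.0, 0, 0, 75],
```

Request:
jog_arm:
  plan:
    - [[0,0.0027,-0.001,0,0,0,4],[0,0.0054,-0.0018,0,0,0,8],[0,0.0082,-0.0024,0,0,0,12],[0,0.0111,-0.0028,0,0,0,16],[0,0.0139,-0.003,0,0,0,20],[0,0.0168,-0.003,0,0,0,24],[0,0.0197,-0.0028,0,0,0,28],[0,0.0225,-0.0024,0,0,0,32],[0,0.0253,-0.0019,0,0,0,36],[0,0.0281,-0.0011,0,0,0,40],[0,0.0307,0,0,0,0,44],[0,0.0334,0.0011,0,0,0,48],[0,0.0359,0.0024,0,0,0,52],[0,0.0383,0.0039,0,0,0,56],[0,0.0407,0.0056,0,0,0,60],[0,0.0429,0.0074,0,0,0,64],[0,0.0449,0.0094,0,0,0,68],[0,0.0469,0.0115,0,0,0,72],[0,0.0482,0.0132,0,0,0,75],[0,0.0482,0.0132,0,0,0,75]]

```text
clock: 6.8
tool_pos: [0.6059, 0.0672, 0.0786]
orientation: [-180.0, 0.0, -104.9]
force: [-0.2, 1.9, -0.4]
opening: 0.0005
gripper_force: 1.1
```

Request:
jog_arm:
  plan:
    - [[0,-0.006,0,0,0,0,0],[0,-0.012,0,0,0,0,0],[0,-0.012,0,-0.03,0,0,0],[0,-0.012,0,-0.07,0,0,0],[0,-0.012,0,-0.11,0,0,0],[0,-0.012,0,-0.11,0,0,0],[0,-0.012,0,-0.11,0,0,0]]

```text
clock: 7.68
tool_pos: [0.6086, 0.0788, 0.1883]
orientation: [180.0, 0.0, -105.0]
force: [-0.9, -0.1, -0.4]
opening: 0.0004
gripper_force: 0.0
```

Run:
```python
from h import *
p=np.load('p.npy');s=snap('wrist','w3');t=snap('side','s3');o=ctrl.get_obs()
print(o['clock'],o['tool_pos'],o['orientation'])
im=s['image'].copy()
for f in (90,120,150):
    q=px(s,finger(p,f,0,.052,.096)[0])[0];cv2.drawMarker(im,tuple(int(v) for v in q),(0,255,0),0,8)
m=np.hstack([cv2.resize(t['image'][150:270,170:330],(400,300)),cv2.resize(im,(400,300))]);cv2.imwrite('pics/m3.png',m[:,:,::-1])
b=con(p,[-.045,-.085,.1])[0]
print(b,[(y,rel(o,b,y)) for y in (-60,-105)])
```

```text
7.775 [0.60829971 0.07851662 0.18739437] [ 1.79907003e+02 -6.41534472e-02 -1.04985757e+02]
[ 0.50844593 -0.07296649  0.1       ] [(-60, array([ 1.721e-01,  5.710e-02,  8.770e-02,  1.100e-01, -2.000e-02,
       -4.499e+01])), (-105, array([ 0.1721,  0.0571,  0.0877,  0.09  , -0.06  ,  0.01  ]))]
```

View pics/m3.png

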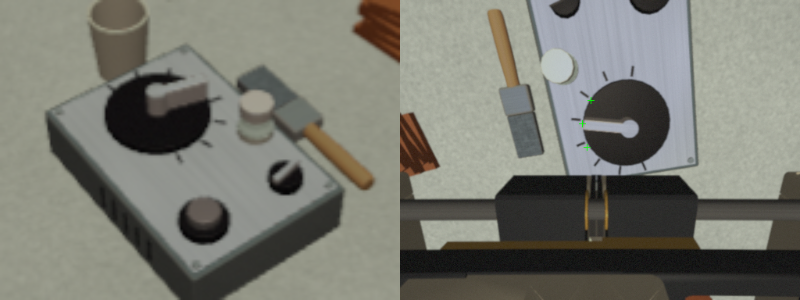

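The handle now points at the fifth tick, matching the 120° marker (middle marker, panel ≈(583,124)); jar, knob and cup look untouched. Next is the button.

Request:
jog_arm:
  plan:
    - [[0,0.05,0.017,0,0,0,0],[0,0.1,0.033,0,0,0,0],[0,0.15,0.05,0,0,0,0],[0,0.172,0.057,0,0,0,0],[0,0.172,0.057,0.04,0,0,0],[0,0.172,0.057,0.08,0,0,0],[0,0.172,0.057,0.096,0,0,0],[0,0.172,0.057,0.096,0,0,0],[0,0.172,0.057,0.096,0,0,0]]

```text
clock: 8.9
tool_pos: [0.51, -0.0727, 0.093]
orientation: [-180.0, -0.0, -105.0]
force: [-0.0, 0.0, 0.1]
opening: 0.0003
gripper_force: 0.0
```

Request:
jog_arm:
  plan:
    - [[0,0,0,0.005,0,0,0],[0,0,0,0.01,0,0,0],[0,0,0,0.013,0,0,0],[0,0,0,0.015,0,0,0],[0,0,0,0.0155,0,0,0],[0,0,0,0.0155,0,0,0],[0,0,0,0.0155,0,0,0]]

```text
clock: 9.78
tool_pos: [0.5096, -0.0727, 0.0773]
orientation: [-180.0, 0.0, -105.0]
force: [-0.5, 1.3, 4.3]
opening: 0.0009
gripper_force: 2.1
```

Request:
jog_arm:
  plan:
    - [[0,0,0,0.001,0,0,0],[0,0,0,0.0017,0,0,0],[0,0,0,0.0017,0,0,0],[0,0,0,0.0017,0,0,0]]

```text
clock: 10.28
tool_pos: [0.5097, -0.0727, 0.0762]
orientation: [-180.0, 0.0, -105.0]
force: [-3.1, 2.5, 12.0]
opening: 0.0004
gripper_force: 6.2
```

12 N is well above the 5 N spring, so the button is against its stop. I'll retract and check.

Request:
jog_arm:
  plan:
    - [[0,0,0,-0.005,0,0,0],[0,0,0,-0.015,0,0,0],[0,0,0,-0.05,0,0,0],[0,0,0,-0.1,0,0,0],[0,0,0,-0.12,0,0,0],[0,0,0,-0.12,0,0,0],[0,0,0,-0.12,0,0,0]]

```text
clock: 11.15
tool_pos: [0.5085, -0.0729, 0.1946]
orientation: [179.9, -0.0, -105.0]
force: [-0.2, 0.3, 0.3]
opening: 0.0003
gripper_force: 0.0
```

Run:
```python
from h import *
t=snap('side','s4')
d=lambda n:cv2.resize(n['image'][150:270,170:330],(400,300))
cv2.imwrite('pics/m4.png',np.hstack([d(load('s3')),d(t)])[:,:,::-1])
```

```text
(no output)
```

View pics/m4.png

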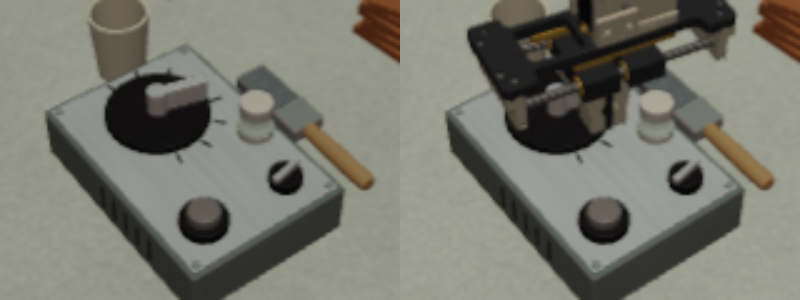

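The button at panel (604,213) is back up as before, and the knob, jar and brush are unchanged. The gripper is clear of everything, so I'm handing in.

```bash
python3 -c "
from plant import ctrl
print(ctrl.close_job())"
```

```text
the job is handed in; nothing more can be done
None
```

The job is handed in, though no verdict came back: the dial was pushed four clicks clockwise and seen at the fifth tick, the start button was pressed to its stop (12 N) and came back up, and the knob and jar look unmoved in the pictures.

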